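Prise open the drill case with the pry lever

TASK

The lid of the blue drill case has no handle: take the orange-handled pry lever out of its wooden stand, slip its blade at a slant under the lid's front lip and lever the lid up with it until it stays at least half-way to upright. Then stand the lever back upright in the slot of its stand, fully home, and let go. Keep the gripper off the case, and leave the tin where it stands.

Things in the scene. Friction and masses are not known exactly. Their poses are not given: they have to be found in the camera images.
- case: Blue steel drill case with a flat hinged lid, fixed on the worktop: 110 (its x) x 150 mm (y), lid top 62 mm above the worktop. Origin: centre of its underside; x points from the front lip to the hinge, z up. The front wall is at x = -55 mm; a ledge on it reaches out to x = -61 mm, its top at z = 26 mm, so a blade enters the 31 mm gap under the lip slanting, 25 to 50 degrees from vertical.
- lid_lip (a point): Middle of the lower front edge of the lid; moves with the lid. The lid is a 5 mm plate, 154 mm wide along the case's y. Closed, this edge is at case x = -75 mm, 57 mm above the worktop, and overhangs the front wall by 20 mm.
- case_hinge (a point): Middle of the lid's hinge axis, which runs along the case's y, at case x = +59 mm, 58 mm above the worktop; 134 mm behind the closed lip.
- lid (a joint): Lid angle in rad: 0 closed (start), 1.57 would be upright, stop at 1.5. The hinge is stiff (0.3 N m of friction): the lid needs about 3 to 5 N upward at the lip and stays at any angle where it is left.
- pry_lever: Flat pry lever, 150 mm long, 120 g, standing blade down in its stand. Origin: centre of the blade's tip; z points from tip to handle, the blade's flat faces look along x. Blade 4 (x) x 18 (y) mm, z = 0 to 62; steel collar 28 x 28 mm, z = 62 to 70; square orange handle 24 x 24 mm, z = 70 to 150 (grip at z about 108 mm).
- stand: Wooden block 75 (x) x 85 (y) x 70 mm high, fixed. Origin: centre of its underside. In its top a vertical slot 10 (x) x 24 mm (y), 66 mm deep, mouth chamfered. The lever stands in it with its collar resting on the block, the tip 8 mm above the worktop, the two x axes parallel (half a turn is as good).
- tin: Food tin with a pale printed label, 76 mm across and 110 mm high, loose, standing upright on the worktop; to be left alone. Origin: centre of its underside.

How it is judged:
By the outcome, as a careful person would: the job done as asked, in the order asked, and still so for the second after the job is handed in, with the robot touching nothing.
It also fails if it takes over 50 s, if anything falls off the work surface, if the arm or the gripper's body presses on something with over 40 N, if the wrist force passes 120 N, or if a joint passes its speed limit or range.

ROBOT

A 6-joint arm with a two-finger parallel gripper is mounted at the origin on a cart in front of the work surface, level with it; the furniture and walls round the work are solid. World frame = base frame: x ahead of the robot, y to its left, z up, the work surface at z = 0. Lengths are in m, angles in degrees, forces in N, time in s.
With the tool pointing down it reaches from about 0.25 to 0.725 m from the base axis. Payload 9.7 kg.
Tool frame: the origin (TCP) lies on the mounting face of the last link; the fingertips stand 173 mm ahead of it and the grasp point (between the pads) lies 155 mm ahead of it; z points along the fingers, y is the line along which they close (so a half turn about z gives the same grasp; the last joint's range is limited). The gripper opens to 85 mm and grips with 20 to 120 N. Pads are 22 mm wide; open, the fingers measure 114 mm over their backs; the gripper's body (76 mm by 85 mm) begins 54 mm behind the grasp point. The pads swing forward as they close: fully open they stand 13 mm farther back than shut.
Start: joints at [-63.942, 4.979, 10.078, 95.1, 0, 90], TCP at [0.242, -0.494, 0.405] pointing down, gripper open.
Joint ranges: [-179.16, 179.16], [-48.56, 103.87], [-65.8, 70.77], [-126.05, 130.52], [-82.76, 87.17], [-180, 180]. Speed limits (degrees/s): [127.2, 127.2, 147.25, 180, 180, 180].

INTERFACE

Orientations are given as [roll, pitch, yaw] about the fixed x, y, z axes, in that order (R = Rz(yaw) Ry(pitch) Rx(roll)).
In Python, from workcell import bot, camera, camera_model, outline_of, pinpoint gives the robot as it stands.
- The arm moves only by the tool move_arm, never from a script. Its arguments are lists of equal length, an entry for each row: "jaw": the closure, from 0 (fully open) to 1 (shut); "delta_pos": the shift along the world's x, y, z in m, a list of three; "yaw": the turn about the world's z in rad. In form: {"jaw": [jaw, ...], "delta_pos": [[dx, dy, dz], ...], "yaw": [yaw, ...]}. A call has 1 to 10 rows; each row shifts and turns the commanded pose from where the row before left it; what a row does not reach is not made up. A row lasts 1/12 s, in which the tool goes at most 41.7 mm and 7.16 degrees, less where a joint would pass 70% of its speed; a pose out of reach is approached as far as the arm can. A call with a gripper value outside its range is refused whole. The fingers move at their own pace and stop on an object; "force" is the grip in N (left out, the last holds). Time passes only in rows, so rows that do not move let the fingers close. It gives the time, the measured TCP pose, the force, the opening and the grip force at its end, in the units of the state.
- bot.get_obs(): the state, without advancing time (a new reading comes with each control period).
- camera(name): name is "scene" or "top" or "wrist"; returns the picture (480x640x3 uint8, red, green, blue); there is no depth.
- camera_model(name): a dict with "fx", "fy", "cx", "cy" (pixels), "k1" (the pictures are not rectified: a ray, as slopes to the right and down, at radius r is drawn at 1 + k1 r^2 times it, then the intrinsics apply), "R" (3x3) and "t" (3): a world point X has camera coordinates R X + t. Camera axes: x right, y down, z forward; pixel columns grow to the right and rows downward; lengths in m; the calibration is good to about 2 mm. A picture is of the moment at which its call begins: read the wrist's pose just before it. camera_model takes no time and is no camera call; for the wrist camera it gives the pose at the moment of the call.
- bot.job_done(): hands the job in; it is judged then, once.
Trained networks look in the newest picture that a camera, given by its name, has taken for a name from the list of things; names that differ only in an ending like _2 or _b are one class to them, and where a whole thing is asked for, a point or a joint stands for the part that bears it (a point fixed in the world has none). Each returns a list of dicts, best first, with "confidence" (0 to 1); they miss things now and then, are a little off and sometimes report something else, mostly with a low value. They report only what shows in the picture. A call takes as long as a camera call.
- outline_of(camera, thing): "mask" (480x640 bool, what is visible of it) and "xy" ([column, row] in pixels, amid what is visible of it).
- pinpoint(camera, thing): "xy" ([column, row] in pixels: a listed point, or the origin of a listed thing).
The state is a dict: "time": time; "q": joint angles; "qd": joint speeds; "joint_efforts": joint torques, N m; "ee_pos": TCP position; "tcp_rot": TCP orientation; "wrist_force": force on the tool from outside, world axes, zero at the start; "torque": the same for the moment, N m; "opening": finger opening in m; "grasp_force": force on a finger pad.
Only numpy, scipy, OpenCV 4.12 (cv2) and the standard library are available. Lean on these libraries where they do the work, as an engineer would, in place of code of your own. Each camera call takes 0.05 s, during which the arm holds its last target. There are 200 camera calls.

## Working session

There is one attempt and no reset: what is moved stays moved. The work goes in short steps, Python scripts to look and compute and a tool call to move; the robot and the scene stay as the last step left them, time stands still between calls to the robot, and variables do not carry over. Pictures are saved under pics/ and viewed, at most 10 in all, crops included, and the job is handed in when it is done.

Besides the shell and the picture viewer there is one more tool, called after "Emit:" by a JSON object that holds its "api" and its "payload". move_arm: Moves the arm, as the interface text tells. Its arguments: {"type":"object","properties":{"jaw":{"type":"array"},"delta_pos":{"type":"array"},"yaw":{"type":"array"},"force":{"type":"number"}},"required":["jaw","delta_pos","yaw"]}

```bash
ls; mkdir -p pics
cat > h.py <<'E'
import numpy as np, cv2
from workcell import bot, camera, camera_model, outline_of, pinpoint
def ray(m,xy):
    K=np.array([[m['fx'],0,m['cx']],[0,m['fy'],m['cy']],[0,0,1.]])
    d=cv2.undistortPoints(np.array([[xy]],float),K,np.array([m['k1'],0,0,0.]))[0,0]
    R=np.array(m['R']);t=np.array(m['t'])
    v=R.T@np.array([d[0],d[1],1]); return -R.T@t, v/np.linalg.norm(v)
def onz(m,xy,z):
    o,v=ray(m,xy); return o+v*(z-o[2])/v[2]
def tri(obs):
    A=np.zeros((3,3));b=np.zeros(3);rs=[ray(m,xy) for m,xy in obs]
    for o,v in rs:
        P=np.eye(3)-np.outer(v,v);A+=P;b+=P@o
    X=np.linalg.solve(A,b)
    return X,[np.linalg.norm((np.eye(3)-np.outer(v,v))@(X-o)) for o,v in rs]
def proj(m,X):
    c=np.array(m['R'])@X+np.array(m['t']); u=c[:2]/c[2]; u=u*(1+m['k1']*(u@u))
    return np.array([m['fx']*u[0]+m['cx'],m['fy']*u[1]+m['cy']])
E
python3 - <<'E'
from h import *
np.set_printoptions(precision=4,suppress=True)
s=bot.get_obs();print({k:np.round(v,3) for k,v in s.items()})
obs={}
for c in('scene','top'):
    im=camera(c);m=camera_model(c);cv2.imwrite(f'pics/{c}0.png',im[:,:,::-1])
    print(c,'pos',-np.array(m['R']).T@m['t'])
    for n in('case','lid_lip','case_hinge','pry_lever','stand','tin'):
        r=pinpoint(c,n)
        if r:
            print(n,[(np.round(q['xy'],1),round(q['confidence'],2)) for q in r[:2]])
            obs.setdefault(n,[]).append((m,r[0]['xy']))
for n,o in obs.items():
    if len(o)>1: print(n,*tri(o))
E
```

```text
pics
{'time': np.float64(0.0), 'q': array([-63.944,   5.01 ,  10.034,  95.099,   0.   ,  90.002]), 'qd': array([ 0.002, -0.004,  0.131,  0.034, -0.088, -0.065]), 'joint_efforts': array([  0.   , -52.039,  46.48 ,   0.016,   0.   ,  -0.   ]), 'ee_pos': array([ 0.242, -0.494,  0.404]), 'tcp_rot': array([-179.925,   -0.   ,   26.055]), 'wrist_force': array([-0.772, -0.382,  0.003]), 'torque': array([-0.008, -0.018,  0.035]), 'grasp_force': np.float64(0.0), 'opening': np.float64(0.085)}
scene pos [ 0.3128 -0.5466  0.8157]
case [(array([332. , 255.7]), 0.61)]
lid_lip [(array([302.9, 248.5]), 0.95)]
case_hinge [(array([356.8, 232. ]), 0.56)]
pry_lever [(array([335.3, 382.1]), 0.73)]
stand [(array([303.3, 249.8]), 0.7), (array([331.8, 383.4]), 0.6)]
tin [(array([227.9, 207. ]), 0.87)]
top pos [ 0.571  -0.0075  1.1066]
case [(array([325.6, 246. ]), 0.82)]
lid_lip [(array([320.4, 278.5]), 0.68), (array([326.5, 246.2]), 0.42)]
case_hinge [(array([327.8, 217.2]), 0.96)]
pry_lever [(array([441. , 310.2]), 0.84)]
stand [(array([438.2, 314.1]), 0.95)]
tin [(array([210.3, 303.1]), 0.69)]
case [0.6734 0.0005 0.0001] [np.float64(0.0018499518536475989), np.float64(0.0018499518536475375)]
lid_lip [0.5974 0.0085 0.0636] [np.float64(0.004746670769519002), np.float64(0.0047466707695192)]
case_hinge [ 0.7349 -0.0038  0.0541] [np.float64(0.002690675942345414), np.float64(0.0026906759423455102)]
pry_lever [ 0.5232 -0.2709  0.0017] [np.float64(0.004263503605825779), np.float64(0.004263503605825684)]
stand [ 0.5188 -0.1865  0.3149] [np.float64(0.015432599712762738), np.float64(0.01543259971276278)]
tin [ 0.5272  0.2721 -0.0015] [np.float64(0.0026762128001494067), np.float64(0.002676212800149161)]
```

View pics/scene0.png

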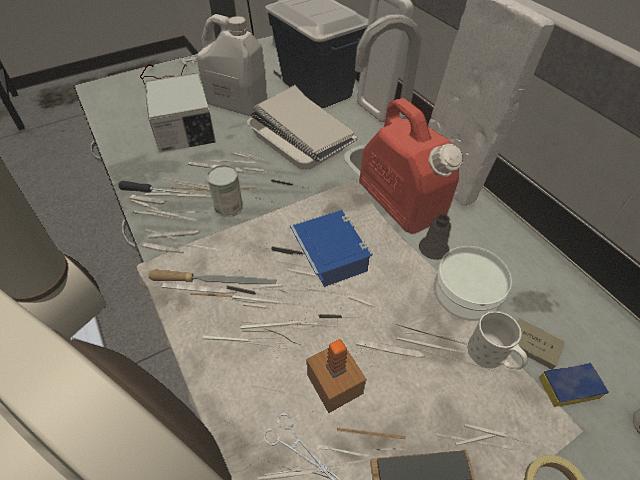

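View pics/top0.png

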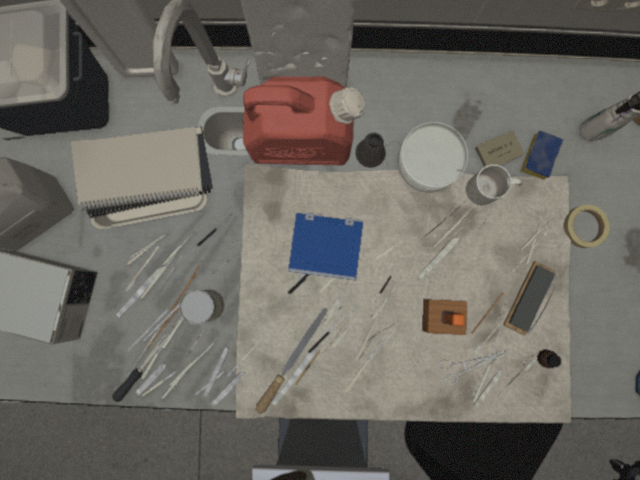

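Run:
```python
from h import *
np.set_printoptions(precision=4,suppress=True)
im=camera('top');m=camera_model('top')
def rect(n,z):
    r=outline_of('top',n)[0];k=r['mask'].astype(np.uint8)
    c=max(cv2.findContours(k,0,cv2.CHAIN_APPROX_NONE)[0],key=cv2.contourArea)
    P=np.array([onz(m,p[0].astype(float),z)[:2] for p in c],np.float32)
    (cx,cy),wh,a=cv2.minAreaRect(P);print(n,r['confidence'],(cx,cy),wh,a)
rect('case',.062);rect('stand',.07);rect('pry_lever',.158)
# lid by blue colour, stand top by colour
hsv=cv2.cvtColor(im,cv2.COLOR_RGB2HSV)
roi=hsv[200:290,280:375];k=((roi[...,0]>100)&(roi[...,0]<125)&(roi[...,1]>150)).astype(np.uint8)
c=max(cv2.findContours(k,0,cv2.CHAIN_APPROX_NONE)[0],key=cv2.contourArea)+[280,200]
P=np.array([onz(m,p[0].astype(float),.062)[:2] for p in c],np.float32);print('blue',cv2.minAreaRect(P))
crop=im[285:350,405:485];cv2.imwrite('pics/standtop.png',cv2.resize(crop[:,:,::-1],None,fx=8,fy=8,interpolation=cv2.INTER_CUBIC))
```

```text
case 0.61 (0.6679254770278931, 0.0019003301858901978) (0.1544102132320404, 0.13764367997646332) 83.66383361816406
stand 0.7 (0.5140817761421204, -0.2822171151638031) (0.05030853673815727, 0.02881324104964733) 79.98320770263672
pry_lever 0.59 (0.5194454789161682, -0.2581677734851837) (0.046927597373723984, 0.027945229783654213) 80.0005111694336
blue ((0.6695358157157898, 0.0007165372371673584), (0.14687323570251465, 0.12122758477926254), 83.63870239257812)
```

View pics/standtop.png

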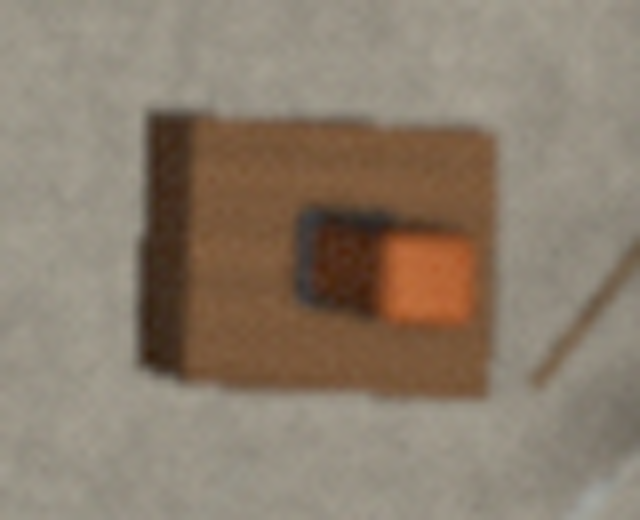

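Run:
```python
from h import *
np.set_printoptions(precision=4,suppress=True)
m=camera_model('top')
f=lambda L,z:np.array([onz(m,np.array([405,285])+(np.array(p)+.5)/8-.5,z)[:2] for p in L])
for nm,L,z in(('stand',[(190,118),(495,128),(488,396),(183,384)],.07),('handle',[(385,232),(475,235),(473,327),(382,320)],.158)):
    P=f(L,z);print(nm,P.mean(0),P.tolist());
    for i in range(4):
        d=P[(i+1)%4]-P[i];print(np.linalg.norm(d),np.degrees(np.arctan2(d[1],d[0])))
```

```text
stand [ 0.516  -0.2698] [[0.552981943407528, -0.2282676251995625], [0.5520924436772005, -0.3127342530224453], [0.47875025392457127, -0.3111933902487997], [0.4802836114716619, -0.22710483177970683]]
0.08447131125737098 -90.60334711966564
0.07335837413545826 178.79643697328797
0.08410253771900865 88.955325412383
0.0727076306503976 -0.9163549291754948
handle [ 0.5156 -0.2702] [[0.5270219320830356, -0.259067377597545], [0.5267495675109758, -0.2818702010485038], [0.5037292041425118, -0.2814999434397271], [0.5050059812299335, -0.2584716164209604]]
0.02280444999985112 -90.6843274668091
0.023023340772202833 179.07853890302576
0.023063694522218823 86.82655549770396
0.022024010155867045 -1.5500703567670484
```

Emit:
{"api": "move_arm", "payload": {"jaw": [0, 0, 0, 0, 0, 0, 0, 0, 0, 0], "delta_pos": [[0.028, 0.022, 0], [0.028, 0.022, 0], [0.028, 0.022, 0], [0.028, 0.022, 0], [0.028, 0.022, 0], [0.028, 0.022, 0], [0.028, 0.022, 0], [0.028, 0.022, 0], [0.028, 0.022, 0], [0.022, 0.026, 0]], "yaw": [-0.05, -0.05, -0.05, -0.05, -0.05, -0.05, -0.05, -0.05, -0.05, -0.022]}}

```text
time: 1.73
ee_pos: [0.5173, -0.269, 0.4043]
tcp_rot: [180.0, -0.0, -1.1]
wrist_force: [-0.1, -1.3, -0.3]
opening: 0.0852
grasp_force: 0.0
```

Run:
```python
from h import *
np.set_printoptions(precision=4,suppress=True)
im=camera('wrist');m=camera_model('wrist');cv2.imwrite('pics/w1.png',im[:,:,::-1])
print(-np.array(m['R']).T@m['t'], np.array(m['R']))
for n in('stand','pry_lever'):
    for q in pinpoint('wrist',n)[:2]: print(n,q['confidence'],q['xy'],onz(m,q['xy'],.0),onz(m,q['xy'],.008))
for z in(.07,.158,.116): print(z,proj(m,np.array([.516,-.27,z])))
```

```text
[ 0.5863 -0.2663  0.3729] [[-0.0161 -0.9999 -0.0014]
 [-0.9646  0.0151  0.2632]
 [-0.2631  0.0056 -0.9647]]
stand 0.92 [323.2, 204.5] [ 0.5176 -0.2667  0.    ] [ 0.5191 -0.2667  0.008 ]
pry_lever 0.68 [325.6, 206.3] [ 0.5159 -0.2689  0.    ] [ 0.5175 -0.2688  0.008 ]
0.07 [328.0316 223.8513]
0.158 [330.4844 260.975 ]
0.116 [329.1182 240.3043]
```

View pics/w1.png

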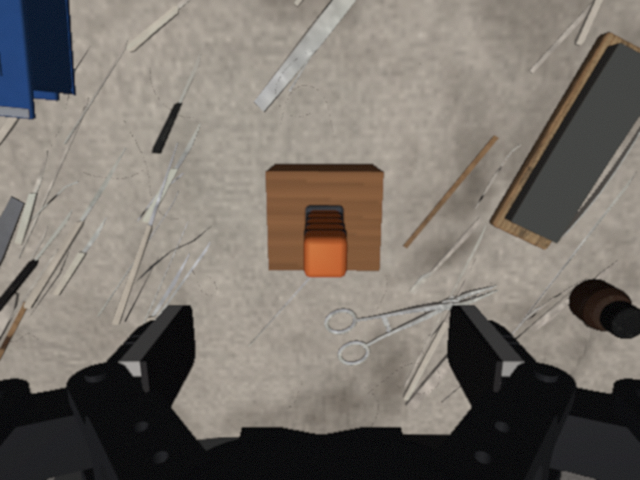

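Emit:
{"api": "move_arm", "payload": {"jaw": [0, 0, 0, 0, 0, 0.9, 0.9, 0.9, 0.9, 0.9], "delta_pos": [[0, 0, -0.03], [0, 0, -0.03], [0, 0, -0.03], [0, 0, -0.03], [0, 0, -0.011], [0, 0, 0], [0, 0, 0], [0, 0, 0], [0, 0, 0], [0, 0, 0]], "yaw": [0, 0, 0, 0, 0, 0, 0, 0, 0, 0], "force": 30}}

```text
time: 2.72
ee_pos: [0.5159, -0.2704, 0.2754]
tcp_rot: [179.9, -0.1, -1.0]
wrist_force: [0.1, -1.0, -0.2]
opening: 0.0256
grasp_force: 0.0
```

Emit:
{"api": "move_arm", "payload": {"jaw": [0.9, 0.9, 0.9], "delta_pos": [[0, 0, 0], [0, 0, 0], [0, 0, 0]], "yaw": [0, 0, 0]}}

```text
time: 2.97
ee_pos: [0.5159, -0.2703, 0.2754]
tcp_rot: [179.9, -0.1, -1.0]
wrist_force: [0.1, -0.5, 6.7]
opening: 0.0238
grasp_force: 34.1
```

Emit:
{"api": "move_arm", "payload": {"jaw": [0.9, 0.9, 0.9, 0.9, 0.9], "delta_pos": [[0, 0, 0.012], [0, 0, 0.016], [0, 0, 0.016], [0, 0, 0.012], [0, 0, 0]], "yaw": [0, 0, 0, 0, 0], "force": 30}}

```text
time: 3.38
ee_pos: [0.5159, -0.2702, 0.3331]
tcp_rot: [179.9, -0.2, -1.0]
wrist_force: [0.9, -0.6, -1.0]
opening: 0.0235
grasp_force: 33.1
```

Emit:
{"api": "move_arm", "payload": {"jaw": [0.9, 0.9, 0.9, 0.9, 0.9], "delta_pos": [[-0.01, 0, -0.003], [-0.01, 0, -0.001], [-0.009, 0, -0.002], [-0.009, 0, -0.003], [0, 0, 0]], "yaw": [0, 0, 0, 0, 0], "force": 20}}

```text
time: 3.8
ee_pos: [0.4766, -0.2701, 0.3205]
tcp_rot: [-180.0, -0.0, -1.0]
wrist_force: [0.9, 0.6, -0.7]
opening: 0.0234
grasp_force: 32.7
```

Run:
```python
from h import *
np.set_printoptions(precision=4,suppress=True)
im=camera('scene');m=camera_model('scene')
p=proj(m,np.array([.50,-.27,.10])).astype(int);print(p)
c=im[p[1]-80:p[1]+60,p[0]-90:p[0]+90]
cv2.imwrite('pics/t1.png',cv2.resize(c[:,:,::-1],None,fx=4,fy=4,interpolation=cv2.INTER_CUBIC))
```

```text
[328 364]
```

View pics/t1.png

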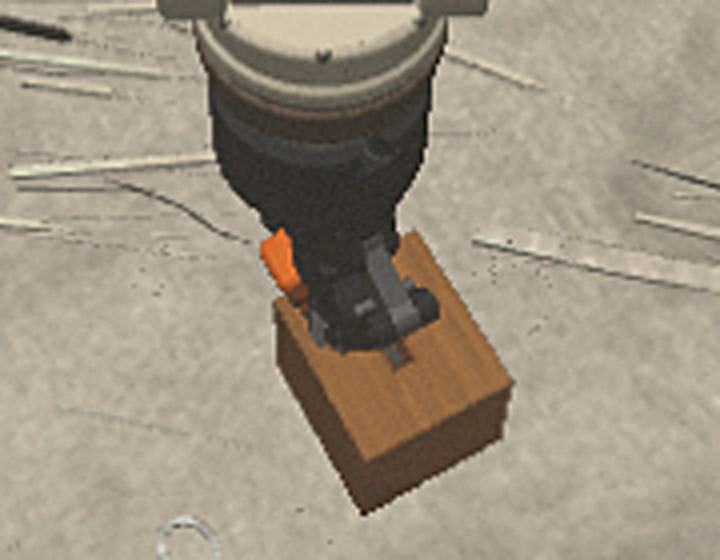

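Emit:
{"api": "move_arm", "payload": {"jaw": [0.9, 0.9, 0.9, 0.9, 0.9, 0.9], "delta_pos": [[-0.009, 0, -0.001], [-0.008, 0, -0.003], [-0.008, 0, -0.004], [-0.007, 0, -0.004], [-0.004, 0, -0.003], [0, 0, 0]], "yaw": [0, 0, 0, 0, 0, 0], "force": 20}}

```text
time: 4.35
ee_pos: [0.4406, -0.2701, 0.3051]
tcp_rot: [-180.0, 0.1, -1.0]
wrist_force: [0.8, 0.1, 0.1]
opening: 0.0241
grasp_force: 32.4
```

Emit:
{"api": "move_arm", "payload": {"jaw": [0.9, 0.9, 0.9, 0.9, 0.9], "delta_pos": [[0, 0, 0], [0, 0, 0.02], [0, 0, 0.03], [0, 0, 0.03], [0, 0, 0]], "yaw": [0, 0, 0, 0, 0], "force": 100}}

```text
time: 4.77
ee_pos: [0.4417, -0.2702, 0.3912]
tcp_rot: [179.8, -0.3, -1.0]
wrist_force: [0.5, -0.8, -0.6]
opening: 0.023
grasp_force: 98.0
```

```bash
cat > tip.py <<'E'
from h import *
np.set_printoptions(precision=4,suppress=True)
import sys
s=bot.get_obs();g=np.array(s['ee_pos'])-[0,0,.155];print('grasp pt',g,'F',s['wrist_force'],s['grasp_force'])
o=[]
for c in('scene','top','wrist'):
    im=camera(c);m=camera_model(c)
    cv2.imwrite(f'pics/{c}_{sys.argv[1]}.png',im[:,:,::-1])
    r=pinpoint(c,'pry_lever')
    print(c,[(np.round(q['xy'],1),round(q['confidence'],2)) for q in r[:2]],'grasp px',proj(m,g))
    if r:
        o.append((m,r[0]['xy']))
        # tip on the vertical plane through grasp containing tool x
        y=np.radians(s['tcp_rot'][2]);n=np.array([-np.sin(y),np.cos(y),0]);oo,v=ray(*o[-1])
        if abs(n@v)>.1:
            X=oo+v*(n@(g-oo))/(n@v);d=X-g;print('  in plane',X,'L',np.linalg.norm(d),'tilt',np.degrees(np.arctan2(np.hypot(*d[:2]),-d[2])))
if len(o)>1:
    X,e=tri(o);d=X-g;print('tip',X,e,'L',np.linalg.norm(d),'tilt',np.degrees(np.arctan2(np.hypot(*d[:2]),-d[2])))
E
python3 tip.py a
```

```text
grasp pt [ 0.4417 -0.2702  0.2362] F [ 0.5013 -0.8243 -0.5723] 98.01822066307068
scene [(array([339.7, 347.8]), 0.91)] grasp px [296.0323 342.7177]
  in plane [ 0.5199 -0.2716  0.1462] L 0.11922976292242664 tilt 40.97412314261526
top [(array([456.6, 314.5]), 0.97), (array([329.8, 218.2]), 0.18)] grasp px [469.5113 362.5195]
  in plane [ 0.5245 -0.2716  0.141 ] L 0.12615429903380265 tilt 41.00075075611932
wrist [(array([320.6, 105.1]), 0.86)] grasp px [321.427  346.3146]
tip [ 0.5206 -0.2709  0.143 ] [np.float64(0.0006315690297207834), np.float64(0.004035295097323222), np.float64(0.004294089652722044)] L 0.12210101279789022 tilt 40.20645330999534
```

Emit:
{"api": "move_arm", "payload": {"jaw": [0.9, 0.9, 0.9, 0.9, 0.9, 0.9, 0.9, 0.9, 0.9, 0.9], "delta_pos": [[0.006, 0.03, -0.003], [0.006, 0.03, -0.003], [0.006, 0.03, -0.003], [0.006, 0.03, -0.003], [0.006, 0.03, -0.003], [0.006, 0.03, -0.003], [0.006, 0.03, -0.003], [0.006, 0.03, -0.003], [0.006, 0.03, -0.003], [0.005, 0.02, -0.003]], "yaw": [-0.01, -0.01, -0.01, -0.01, -0.01, -0.01, -0.01, -0.01, -0.01, -0.004], "force": 110}}

```text
time: 5.9
ee_pos: [0.4978, -0.0239, 0.3547]
tcp_rot: [-178.2, 0.1, -3.1]
wrist_force: [-0.1, -1.1, -0.6]
opening: 0.0227
grasp_force: 107.9
```

```bash
python3 tip.py b
python3 - <<'E'
from h import *
np.set_printoptions(precision=4,suppress=True)
m=camera_model('wrist')
for n in('lid_lip','case_hinge','case'):
    for q in pinpoint('wrist',n)[:1]:print(n,q['confidence'],q['xy'],onz(m,q['xy'],{'lid_lip':.057,'case_hinge':.058,'case':0}[n]))
E
```

```text
grasp pt [ 0.4978 -0.0239  0.1997] F [-0.1344 -1.1098 -0.601 ] 107.92100071907043
scene [(array([295.8, 248.2]), 0.74), (array([329.1, 254.6]), 0.45)] grasp px [260.3691 233.9762]
  in plane [ 0.5676 -0.0277  0.1207] L 0.10550648566459979 tilt 41.51962983328897
top [(array([335.2, 281.6]), 0.57), (array([319.3, 274.7]), 0.17)] grasp px [335.9442 327.1687]
wrist [(array([322.6, 104.4]), 0.78)] grasp px [328.2876 334.955 ]
tip [ 0.5773 -0.0215  0.1087] [np.float64(0.005986269317453423), np.float64(0.009144171757344525), np.float64(0.004548245547444352)] L 0.12088993879148789 tilt 41.16652201616131
lid_lip 0.66 [270.0, 63.1] [0.6006 0.0069 0.057 ]
```

View pics/wrist_b.png

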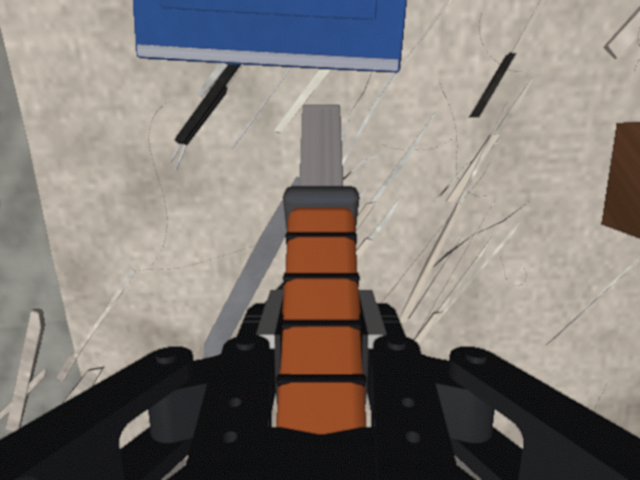

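Run:
```python
from h import *
np.set_printoptions(precision=4,suppress=True)
s=bot.get_obs();print(s['ee_pos'],s['tcp_rot'])
im=camera('wrist');m=camera_model('wrist')
P=np.array(s['ee_pos']);y=np.radians(s['tcp_rot'][2]);ux=np.array([np.cos(y),np.sin(y),0])
o,v=ray(m,(321.5,104));
for L in(.110,.113,.116,.119):
  for gz in(.155,.150):
    g=P-[0,0,gz];a=v@v;b=v@(o-g);c=(o-g)@(o-g)-L*L;D=b*b-c
    if D<0: print(L,gz,'none');continue
    for t in(-b-D**.5,-b+D**.5):
        X=o+v*t-P;print(L,gz,'rel',X@ux,X[2],np.degrees(np.arctan2(X@ux,-(X[2]+gz))),'width px',.018*m['fx']/t)
for q in pinpoint('wrist','lid_lip')[:1]:print(q,onz(m,q['xy'],.057))
# blue lid corners expected: front top edge
c=np.array([.674,.001]);yy=np.radians(-6.4);u=np.array([np.cos(yy),np.sin(yy)]);w=np.array([-u[1],u[0]])
for e in(-.077,.077):
    for z in (.057,.062): print('exp corner',z,proj(m,np.array([*(c-.075*u+e*w),z])))
cv2.imwrite('pics/w2.png',im[:,:,::-1])
hsv=cv2.cvtColor(im,cv2.COLOR_RGB2HSV);k=(hsv[...,0]>95)&(hsv[...,0]<130)&(hsv[...,1]>110)
print([(x,np.where(k[:,x])[0].max() if k[:,x].any() else None) for x in range(60,480,40)])
```

```text
[ 0.4975 -0.0256  0.3558] [-178.2991   -0.0034   -3.2771]
0.11 0.155 rel 0.06815462952596607 -0.06868304466814074 141.70588491736837 width px 201.5100106694959
0.11 0.155 rel 0.07552386189583342 -0.23469472184772244 43.46078236865132 width px 37.20023067472147
0.11 0.15 rel 0.06792448726186659 -0.06349847437160944 141.8595672307499 width px 233.7541889503443
0.11 0.15 rel 0.0753113208270203 -0.22990666557099476 43.304210871088145 width px 38.09614911421814
0.113 0.155 rel 0.06798035668617111 -0.06475708264535118 143.00913654965044 width px 225.01358888220904
0.113 0.155 rel 0.07569813473562848 -0.238620683870512 42.153161048325174 width px 36.49646982414413
0.113 0.15 rel 0.06775061098537541 -0.05958144599833093 143.15578416753732 width px 265.89937589010214
0.113 0.15 rel 0.0754851971035116 -0.23382369394427333 42.00377618809892 width px 37.360064183133154
0.116 0.155 rel 0.0678092303586916 -0.06090200423167402 144.22259103255166 width px 254.11808271947265
0.116 0.155 rel 0.07586926106310789 -0.24247576228418913 40.93567201555647 width px 35.83085382831291
0.116 0.15 rel 0.06757984
[... 300 characters left out ...]
07603762565224154 -0.2462686251519708 39.79832285743813 width px 35.19925646836941
0.119 0.15 rel 0.06741179833590426 -0.051948784499103395 145.49084703098043 width px 363.23246171177834
0.119 0.15 rel 0.07582400975298263 -0.24145635544350083 39.66121591552712 width px 36.00449147863497
{'xy': [268.0, 67.0], 'confidence': 0.82} [0.5987 0.0088 0.057 ]
exp corner 0.057 [397.2686  73.0073]
exp corner 0.062 [398.5281  71.9854]
exp corner 0.057 [136.8074  57.459 ]
exp corner 0.062 [132.9027  56.1131]
[(60, None), (100, None), (140, np.int64(43)), (180, np.int64(471)), (220, np.int64(49)), (260, np.int64(51)), (300, np.int64(53)), (340, np.int64(56)), (380, np.int64(58)), (420, None), (460, None)]
```

View pics/w2.png

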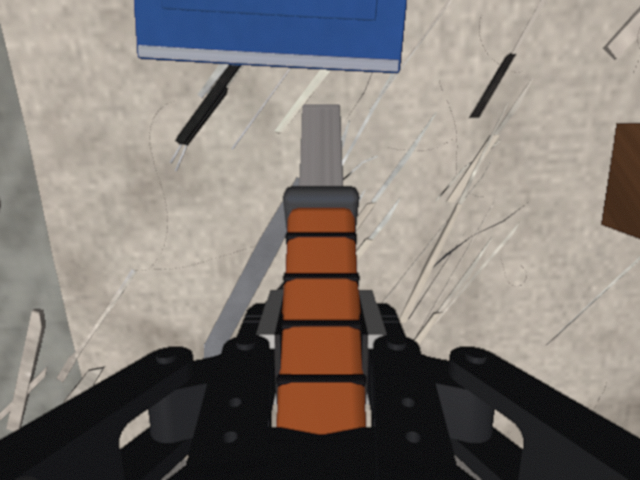

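Emit:
{"api": "move_arm", "payload": {"jaw": [0.9, 0.9, 0.9, 0.9, 0.9, 0.9, 0.9], "delta_pos": [[0.001, 0.01, 0], [0.001, 0.01, -0.01], [0.001, 0.01, -0.01], [0.001, 0.01, -0.01], [0.001, 0.006, -0.01], [0, 0, -0.004], [0, 0, 0]], "yaw": [-0.01, -0.01, -0.01, -0.01, -0.01, -0.005, 0], "force": 110}}

```text
time: 7.03
ee_pos: [0.5003, -0.0225, 0.3096]
tcp_rot: [-176.6, 0.2, -3.3]
wrist_force: [0.1, -1.0, -1.4]
opening: 0.023
grasp_force: 107.9
```

Run:
```python
from h import *
np.set_printoptions(precision=3,suppress=True)
s=bot.get_obs();print({k:np.round(v,3) for k,v in s.items()})
s=camera('top');s=bot.get_obs();print(s['q'],s['ee_pos'],s['tcp_rot'],s['qd'])
```

```text
{'time': np.float64(7.033), 'q': array([ -3.319,  -2.501,  -8.063,  84.608,   3.361, 179.943]), 'qd': array([ 0.019, -0.537,  1.914,  1.266, -0.117,  0.029]), 'joint_efforts': array([  0.052, -44.747,  47.192,  -0.354,   0.253,  -0.001]), 'ee_pos': array([ 0.5  , -0.022,  0.31 ]), 'tcp_rot': array([-176.639,    0.166,   -3.263]), 'wrist_force': array([ 0.115, -0.98 , -1.411]), 'torque': array([-0.049,  0.056,  0.014]), 'grasp_force': np.float64(107.921), 'opening': np.float64(0.023)}
[ -3.317  -2.528  -7.98   84.654   3.357 179.944] [ 0.5   -0.022  0.311] [-176.643    0.103   -3.261] [ 0.074 -0.507  1.509  0.574 -0.101 -0.051]
```

Emit:
{"api": "move_arm", "payload": {"jaw": [0.9, 0.9, 0.9, 0.9, 0.9], "delta_pos": [[0, -0.005, 0.005], [0, -0.005, 0.005], [0, -0.005, 0], [0, 0, 0], [0, 0, 0]], "yaw": [0.01, 0.01, 0, 0, 0], "force": 110}}

```text
time: 7.5
ee_pos: [0.5007, -0.0378, 0.3218]
tcp_rot: [-176.6, -0.0, -2.2]
wrist_force: [-0.7, 0.9, -0.0]
opening: 0.0228
grasp_force: 107.9
```

Run:
```python
from h import *
np.set_printoptions(precision=4,suppress=True)
s=bot.get_obs();print(s['q'],s['ee_pos'],s['tcp_rot'],s['qd'])
```

```text
[ -5.066   -2.3538  -6.5813  85.9278   3.3579 177.0847] [ 0.5007 -0.0378  0.3218] [-176.6386   -0.0156   -2.1557] [ 0.4607  0.0785 -0.6097 -0.1039  0.0299  0.2473]
```

Emit:
{"api": "move_arm", "payload": {"jaw": [0.9, 0.9, 0.9, 0.9, 0.9, 0.9, 0.9], "delta_pos": [[0, 0, -0.007], [0, 0, -0.007], [0.008, 0, -0.009], [0.008, 0, -0.009], [0.008, 0, -0.008], [0.007, 0, -0.008], [0, 0, 0]], "yaw": [0, 0, 0, 0, 0, 0, 0], "force": 110}}

```text
time: 8.08
ee_pos: [0.5326, -0.0372, 0.2708]
tcp_rot: [-176.6, 0.2, -2.1]
wrist_force: [-0.6, 0.1, -0.7]
opening: 0.0226
grasp_force: 107.9
```

Run:
```python
from h import *
np.set_printoptions(precision=4,suppress=True)
s=bot.get_obs();print(s['q'],s['ee_pos'],s['tcp_rot'],s['wrist_force'])
im=camera('scene');m=camera_model('scene')
p=proj(m,np.array([.59,-.02,.06])).astype(int);print(p)
c=im[p[1]-60:p[1]+50,p[0]-75:p[0]+75]
a=cv2.resize(c[:,:,::-1],(600,440),interpolation=cv2.INTER_CUBIC)
cv2.imwrite('pics/ins.png',a)
```

```text
[ -4.7008   2.456   -7.4006  80.479    3.3563 177.3854] [ 0.5326 -0.0372  0.2708] [-176.6319    0.1823   -2.0906] [-0.5787  0.0894 -0.7096]
[304 259]
```

View pics/ins.png

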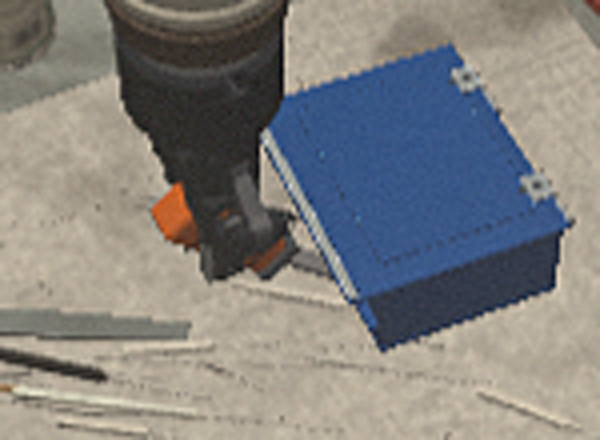

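Emit:
{"api": "move_arm", "payload": {"jaw": [0.9, 0.9, 0.9, 0.9, 0.9, 0.9], "delta_pos": [[0, 0, 0.008], [0, 0, 0.01], [0.001, 0, 0.01], [0.002, 0, 0.01], [0.003, -0.001, 0.01], [0, 0, 0]], "yaw": [0, 0, 0, 0, 0, 0], "force": 120}}

```text
time: 8.63
ee_pos: [0.5378, -0.0384, 0.3245]
tcp_rot: [-176.6, -0.1, -2.1]
wrist_force: [-2.9, -0.6, -1.0]
opening: 0.0224
grasp_force: 117.6
```

```bash
cat > lid.py <<'E'
from h import *
np.set_printoptions(precision=4,suppress=True)
s=bot.get_obs();print(s['q'],s['ee_pos'],s['tcp_rot'],s['wrist_force'])
o=[]
for c in('scene','top'):
    camera(c);m=camera_model(c);r=pinpoint(c,'lid_lip')
    if r:
        o.append((m,r[0]['xy']));print(c,r[0])
        # angle by plane case y=~0 through lip centre
        u=np.array([.9938,-.1115,0]);w=np.array([.1115,.9938,0]);C=np.array([.674,.001,0])
        oo,v=ray(*o[-1])
        if abs(v@w)>.2:
            X=oo+v*((C-oo)@w)/(v@w);d=X-C;print('lip case x,z',d@u,X[2],'phi',np.degrees(np.arctan2(X[2]-.058,.059-d@u)))
if len(o)==2:
    X,e=tri(o);d=X-C;print('tri',d@u,d@w,X[2],e,'phi',np.degrees(np.arctan2(X[2]-.058,.059-d@u)))
im=camera('wrist');m=camera_model('wrist');r=pinpoint('wrist','pry_lever');print('wrist tip',[(q['xy'],q['confidence']) for q in r])
cv2.imwrite('pics/wl.png',im[:,:,::-1])
E
python3 lid.py
```

```text
[ -4.7776   2.6209  -1.2952  86.114    3.3551 177.3208] [ 0.5378 -0.0384  0.3245] [-176.6472   -0.1266   -2.1029] [-2.9416 -0.5619 -0.9558]
top {'xy': [321.7, 270.7], 'confidence': 0.98}
wrist tip []
```

```bash
cat > phi.py <<'E'
from h import *
from scipy.optimize import minimize_scalar
np.set_printoptions(precision=3,suppress=True)
u=np.array([.9938,-.1115,0]);w=np.array([.1115,.9938,0]);C=np.array([.674,.001,0])
Z=np.array([0,0,1.])
lip=lambda f,y=0:C+u*(.059-.134*np.cos(f))+Z*(.058+.134*np.sin(f))+w*y
s=bot.get_obs();print(s['ee_pos'],s['tcp_rot'],s['wrist_force'],s['q'][5])
for c in('top','scene'):
    im=camera(c);m=camera_model(c)
    for q in pinpoint(c,'lid_lip')[:2]:
        r=minimize_scalar(lambda f:np.sum((proj(m,lip(f))-q['xy'])**2),bounds=(0,1.5),method='bounded')
        print(c,q['xy'],round(q['confidence'],2),'phi',r.x,'res px',r.fun**.5)
    for q in outline_of(c,'lid')[:1]:
        ys,xs=np.where(q['mask']);print(c,'lid mask',q['confidence'],xs.min(),xs.max(),ys.min(),ys.max())
    cv2.imwrite(f'pics/phi_{c}.png',im[:,:,::-1])
    for q in pinpoint(c,'pry_lever')[:1]:
        y=np.radians(s['tcp_rot'][2]);print('   tip',c,q['xy'],q['confidence'],'expect px',proj(m,np.array(s['ee_pos'])+[.0756,.0112,-.2396]))
E
python3 phi.py
```

```text
[ 0.538 -0.038  0.321] [-176.64    -0.028   -2.102] [-0.153  0.017 -1.289] 177.32359317566466
top [319.6, 269.7] 0.83 phi 0.4105199095294822 res px 1.8187037006080762
top lid mask 0.71 287 362 213 273
   tip top [436.8, 316.0] 0.53 expect px [337.769 269.512]
scene [302.1, 236.3] 0.74 phi 0.3037507888845293 res px 1.689532074066692
scene lid mask 0.68 296 370 209 260
   tip scene [314.4, 251.4] 0.76 expect px [315.092 251.46 ]
```

Emit:
{"api": "move_arm", "payload": {"jaw": [0.9, 0.9, 0.9, 0.9, 0.9, 0.9, 0.9, 0.9, 0.9], "delta_pos": [[0.005, -0.001, 0.014], [0.006, 0, 0.013], [0.006, -0.001, 0.01], [0.007, -0.001, 0.009], [0.008, -0.001, 0.009], [0.008, -0.001, 0.008], [0.009, -0.001, 0.007], [0.01, -0.001, 0.007], [0, 0, 0]], "yaw": [0, 0, 0, 0, 0, 0, 0, 0, 0], "force": 120}}

```text
time: 10.08
ee_pos: [0.5976, -0.0454, 0.3987]
tcp_rot: [-176.6, 0.0, -2.1]
wrist_force: [0.7, 0.1, -0.5]
opening: 0.0231
grasp_force: 117.8
```

```bash
python3 phi.py
```

```text
[ 0.598 -0.045  0.399] [-176.637    0.013   -2.098] [ 0.654  0.074 -0.492] 177.12169644582661
top [323.1, 236.5] 0.6 phi 1.114711049653282 res px 2.209217357095957
top lid mask 0.59 289 324 211 236
scene [332.0, 202.7] 0.64 phi 1.0772368478124 res px 0.007946287923955844
scene lid mask 0.76 332 372 199 254
   tip scene [345.7, 218.1] 0.92 expect px [342.308 218.663]
```

Emit:
{"api": "move_arm", "payload": {"jaw": [0.9, 0.9, 0.9, 0.9, 0.9, 0.9, 0.9, 0.9, 0.9, 0.9], "delta_pos": [[-0.015, 0.001, 0], [-0.025, 0.002, 0], [-0.025, 0.001, 0], [-0.025, 0, 0], [-0.025, -0.01, 0], [-0.01, -0.025, 0], [-0.005, -0.025, 0], [0, -0.025, 0], [0, -0.025, 0], [0, 0, 0]], "yaw": [0, 0, 0, 0, 0, 0, 0, 0, 0.01, 0], "force": 120}}

```text
time: 11.32
ee_pos: [0.4661, -0.1542, 0.3983]
tcp_rot: [-176.7, -0.0, -1.6]
wrist_force: [0.8, -0.1, -1.0]
opening: 0.0223
grasp_force: 118.0
```

```bash
python3 phi.py; python3 tip.py c
```

```text
[ 0.466 -0.154  0.398] [-176.707   -0.005   -1.644] [ 0.793 -0.142 -0.962] 162.59868655836516
top [323.8, 235.8] 0.67 phi 1.1270459611367039 res px 1.603587903932785
top lid mask 0.7 288 363 211 243
   tip top [395.3, 300.8] 0.8 expect px [395.318 304.937]
scene [332.7, 203.5] 0.66 phi 1.0788597615130477 res px 1.06575614655441
scene lid mask 0.77 321 368 181 250
   tip scene [312.5, 280.8] 0.86 expect px [312.727 282.824]
grasp pt [ 0.4667 -0.1506  0.2435] F [ 0.9283  0.9659 -0.1694] 117.97424912452698
scene [(array([313.2, 281.4]), 0.78), (array([329.6, 256.5]), 0.18)] grasp px [274.1799 274.6217]
  in plane [ 0.5373 -0.1525  0.1778] L 0.09650521497129032 tilt 47.077971472106114
top [(array([393.9, 300.4]), 0.75), (array([322.7, 238.4]), 0.32)] grasp px [405.5058 347.9955]
  in plane [ 0.5488 -0.1527  0.0676] L 0.19416556829374376 tilt 25.029317170374938
wrist [(array([320.3, 104.5]), 0.94)] grasp px [346.9281 337.1472]
tip [ 0.5462 -0.1393  0.1554] [np.float64(0.0011517904992065326), np.float64(0.004675165562101007), np.float64(0.0036031650432989705)] L 0.11924337570366404 tilt 42.329064365270135
```

Emit:
{"api": "move_arm", "payload": {"jaw": [0.9, 0.9, 0.9, 0.9, 0.9, 0.9, 0.9, 0.9], "delta_pos": [[-0.003, -0.02, 0], [-0.004, -0.025, 0], [-0.004, -0.025, -0.01], [-0.004, -0.025, -0.01], [-0.004, -0.02, -0.015], [-0.004, -0.014, -0.015], [-0.001, -0.004, -0.003], [0, 0, 0]], "yaw": [0, 0.005, 0.005, 0, 0, 0, 0, 0], "force": 100}}

```text
time: 12.68
ee_pos: [0.4422, -0.2849, 0.3443]
tcp_rot: [-176.6, 0.1, -1.0]
wrist_force: [-0.0, -0.0, -1.5]
opening: 0.0226
grasp_force: 118.0
```

```bash
python3 tip.py d
python3 - <<'E'
from h import *
im=camera('wrist');cv2.imwrite('pics/wd.png',im[60:300,200:440,::-1].repeat(2,0).repeat(2,1))
s=bot.get_obs();print(s['ee_pos'],s['tcp_rot'])
m=camera_model('wrist')
for dx in(-.005,.005):
  for dy in(-.012,.012): print(proj(m,np.array([.516+dx,-.27+dy,.07])))
E
```

```text
grasp pt [ 0.4422 -0.2849  0.1893] F [-0.0315 -0.0333 -1.5054] 117.97912001609802
scene [(array([337. , 358.6]), 0.81)] grasp px [301.8719 365.0411]
  in plane [ 0.5057 -0.2861  0.1472] L 0.07618287667422374 tilt 56.43086161583158
top [(array([451.9, 312.6]), 0.64)] grasp px [469.8288 358.6605]
  in plane [ 0.524  -0.2864  0.048 ] L 0.16328447396216345 tilt 30.0881994300572
wrist [(array([321.9, 105.5]), 0.88)] grasp px [351.9838 336.6523]
tip [ 0.5212 -0.2707  0.1024] [np.float64(0.0033448758254747118), np.float64(0.005395159090780357), np.float64(0.00259801783694685)] L 0.11833016212988007 tilt 42.760236753966005
[ 0.44293709 -0.28376107  0.34622145] [-1.76671804e+02 -3.86115647e-02 -8.97815592e-01]
[344.26615523 121.96447305]
[301.48170905 122.62787635]
[344.28561652 103.05914199]
[300.98970328 103.8462154 ]
```

View pics/wd.png

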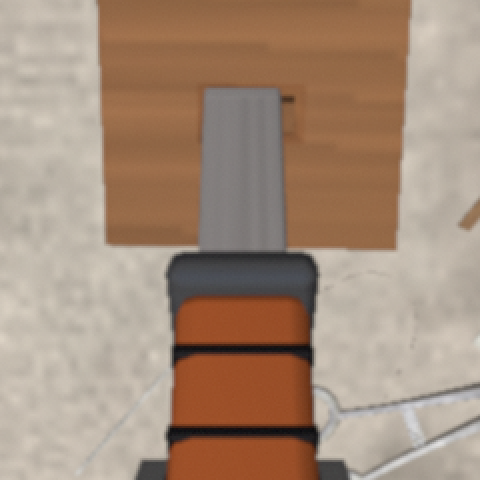

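Run:
```python
from h import *
np.set_printoptions(precision=4,suppress=True)
s=bot.get_obs();m=camera_model('wrist');P=np.array(s['ee_pos']);print(P,s['tcp_rot'],m['fx'])
for h in(.2365,.2385,.241): X=onz(m,(320.5,104),P[2]-h);print('tip',X,X-P)
print('slot',onz(m,(325.3,115.5),.07),'stand front edge',onz(m,(200+105/2,60+244/2),.07),onz(m,(200+397/2,60+248/2),.07))
```

```text
[ 0.4429 -0.2838  0.3462] [-176.6718   -0.0386   -0.8978] 421.3472834963799
tip [ 0.5189 -0.2711  0.1097] [ 0.076   0.0126 -0.2365]
tip [ 0.519  -0.271   0.1077] [ 0.0761  0.0127 -0.2385]
tip [ 0.5191 -0.2709  0.1052] [ 0.0762  0.0129 -0.241 ]
slot [ 0.5146 -0.2714  0.07  ] stand front edge [ 0.4779 -0.2282  0.07  ] [ 0.4762 -0.3132  0.07  ]
```

Emit:
{"api": "move_arm", "payload": {"jaw": [0.9, 0.9, 0.9, 0.9, 0.9, 0.9], "delta_pos": [[-0.001, 0, -0.013], [0, 0, -0.013], [0, 0, -0.01], [0, 0, -0.005], [0, 0, -0.002], [0, 0, 0]], "yaw": [0, 0, 0, 0, 0, 0], "force": 20}}

```text
time: 13.53
ee_pos: [0.4419, -0.2842, 0.3027]
tcp_rot: [-176.6, -0.0, -0.9]
wrist_force: [1.8, -0.3, -1.6]
opening: 0.0226
grasp_force: 118.3
```

Emit:
{"api": "move_arm", "payload": {"jaw": [0.725, 0.725], "delta_pos": [[0, 0, 0], [0, 0, 0]], "yaw": [0, 0], "force": 20}}

```text
time: 13.7
ee_pos: [0.4417, -0.2844, 0.303]
tcp_rot: [-176.7, -0.0, -1.0]
wrist_force: [0.2, 0.2, -0.6]
opening: 0.0239
grasp_force: 33.9
```

Emit:
{"api": "move_arm", "payload": {"jaw": [0.9, 0.9, 0.9, 0.9, 0.9, 0.9, 0.9], "delta_pos": [[0.006, 0, 0.004], [0.006, 0, 0.004], [0.006, 0, 0.003], [0.006, 0, 0.003], [0.006, 0, 0.002], [0.006, 0, 0.001], [0, 0, 0]], "yaw": [0, 0, 0, 0, 0, 0, 0], "force": 20}}

```text
time: 14.28
ee_pos: [0.4787, -0.2843, 0.3196]
tcp_rot: [-176.6, -0.0, -0.9]
wrist_force: [-1.3, 0.2, 0.2]
opening: 0.0239
grasp_force: 34.3
```

```bash
python3 tip.py e
python3 - <<'E'
from h import *
np.set_printoptions(precision=4,suppress=True)
# tilt of handle from wrist picture: rows of orange along the centre column, and stand slot
im=camera('wrist');hsv=cv2.cvtColor(im,cv2.COLOR_RGB2HSV)
k=((hsv[...,0]<14)&(hsv[...,1]>170)&(hsv[...,2]>120));k[:, :270]=0;k[:,370:]=0
r=np.where(k.sum(1)>25)[0];print('orange rows',r.min(),r.max())
E
```

```text
grasp pt [ 0.4787 -0.2843  0.1646] F [-1.272   0.2191  0.1818] 34.3131297826767
scene [] grasp px [322.3265 360.7067]
top [(array([443.4, 311.2]), 0.51)] grasp px [465.9592 338.3416]
  in plane [ 0.5237 -0.2851 -0.0247] L 0.194566072990319 tilt 13.372318529257344
wrist [(array([322.2, 175. ]), 0.63)] grasp px [348.6635 334.8947]
tip [ 0.5218 -0.2687  0.0473] [np.float64(0.005075390819015921), np.float64(0.005075390819016028)] L 0.12593129450053805 tilt 21.338501441878336
orange rows 346 431
```

Emit:
{"api": "move_arm", "payload": {"jaw": [0.9, 0.9, 0.9, 0.9, 0.9, 0.9, 0.9], "delta_pos": [[0.007, 0, 0], [0.007, 0, 0], [0.007, 0, -0.002], [0.006, 0, -0.003], [0.006, 0, -0.004], [0.004, 0, -0.005], [0, 0, 0]], "yaw": [0, 0, 0, 0, 0, 0, 0], "force": 20}}

```text
time: 15.22
ee_pos: [0.5155, -0.2842, 0.3036]
tcp_rot: [-176.6, 0.1, -0.9]
wrist_force: [0.6, -0.3, -1.3]
opening: 0.0239
grasp_force: 34.7
```

Emit:
{"api": "move_arm", "payload": {"jaw": [0.9, 0.9, 0.9, 0.9, 0.9], "delta_pos": [[0, 0, -0.006], [0, 0, -0.006], [0, 0, -0.006], [0, 0, -0.004], [0, 0, 0]], "yaw": [0, 0, 0, 0, 0], "force": 20}}

```text
time: 15.63
ee_pos: [0.5144, -0.2843, 0.2822]
tcp_rot: [-176.6, 0.1, -1.0]
wrist_force: [-0.4, -0.7, -1.1]
opening: 0.0235
grasp_force: 34.7
```

Emit:
{"api": "move_arm", "payload": {"jaw": [0.9, 0.9, 0.9, 0.9, 0.9], "delta_pos": [[0, 0, -0.003], [0, 0, -0.003], [0, 0, -0.001], [0, 0, -0.001], [0, 0, 0]], "yaw": [0, 0, 0, 0, 0], "force": 20}}

```text
time: 16.05
ee_pos: [0.5146, -0.2843, 0.2755]
tcp_rot: [-176.6, 0.0, -1.0]
wrist_force: [-0.8, -0.1, -0.4]
opening: 0.0237
grasp_force: 34.8
```

Nearly seated with little force; now I open the fingers and let it settle.

Emit:
{"api": "move_arm", "payload": {"jaw": [0.7, 0.6, 0.5, 0.3, 0.1, 0, 0, 0, 0, 0], "delta_pos": [[0, 0, 0], [0, 0, 0], [0, 0, 0], [0, 0, 0], [0, 0, 0], [0, 0, 0], [0, 0, 0], [0, 0, 0], [0, 0, 0], [0, 0, 0]], "yaw": [0, 0, 0, 0, 0, 0, 0, 0, 0, 0]}}

```text
time: 16.88
ee_pos: [0.5146, -0.2843, 0.2754]
tcp_rot: [-176.6, 0.0, -1.0]
wrist_force: [-0.2, -0.4, -0.3]
opening: 0.0851
grasp_force: 0.0
```

Emit:
{"api": "move_arm", "payload": {"jaw": [0, 0, 0, 0, 0, 0, 0, 0, 0, 0], "delta_pos": [[0, 0, 0.01], [0, 0, 0.02], [0, 0, 0.03], [0, 0, 0.03], [0, 0, 0.03], [-0.02, -0.02, 0.01], [-0.02, -0.02, 0], [-0.02, -0.02, 0], [-0.02, -0.02, 0], [0, 0, 0]], "yaw": [0, 0, 0, 0, 0, 0, 0, 0, 0, 0]}}

```text
time: 17.72
ee_pos: [0.4319, -0.3667, 0.4065]
tcp_rot: [-176.7, 0.0, -1.1]
wrist_force: [0.5, 0.6, -0.3]
opening: 0.086
grasp_force: 0.0
```

```bash
python3 phi.py
python3 - <<'E'
from h import *
np.set_printoptions(precision=4,suppress=True)
a=camera('scene');b=camera('top');ms=camera_model('scene');mt=camera_model('top')
o=[(n,q['xy'],q['confidence']) for n,k in(('scene',0),('top',0)) for q in pinpoint(n,'tin')[:1]];print(o)
c1=a[310:430,270:400];c2=b[280:355,400:490];c3=a[180:300,270:400]
f=lambda c,w:cv2.resize(c,(w,400),interpolation=cv2.INTER_CUBIC)
cv2.imwrite('pics/fin.png',np.hstack([f(c1,390),f(c2,400)])[:,:,::-1])
w=camera('wrist');mw=camera_model('wrist');cv2.imwrite('pics/wf.png',w[:,:,::-1])
print('handle top expected px top/scene',proj(mt,np.array([.516,-.27,.158])),proj(ms,np.array([.516,-.27,.158])))
hsv=cv2.cvtColor(b,cv2.COLOR_RGB2HSV);k=((hsv[...,0]<12)&(hsv[...,1]>150)&(hsv[...,2]>150)).astype(np.uint8);k[:280]=0;k[355:]=0;k[:,:405]=0;k[:,490:]=0
ys,xs=np.where(k);print('orange top now',xs.min(),xs.max(),ys.min(),ys.max(),len(xs))
b0=cv2.cvtColor(cv2.imread('pics/top0.png'),cv2.COLOR_BGR2HSV);k=((b0[...,0]<12)&(b0[...,1]>150)&(b0[...,2]>150)).astype(np.uint8);k[:280]=0;k[355:]=0;k[:,:405]=0;k[:,490:]=0
ys,xs=np.where(k);print('orange at start',xs.min(),xs.max(),ys.min(),ys.max(),len(xs))
E
```

```text
[ 0.432 -0.367  0.407] [-176.721    0.026   -1.131] [ 0.495  0.646 -0.251] 140.25630079253776
top [323.4, 237.4] 0.73 phi 1.101164843832328 res px 1.7978282993478716
top lid mask 0.59 288 363 212 243
   tip top [209.2, 306.3] 0.51 expect px [501.729 324.603]
[('top', [211.2, 304.3], 0.63)]
handle top expected px top/scene [458.0492 319.1831] [337.4935 344.7832]
orange top now 454 463 315 324 88
orange at start 453 463 315 324 89
```

View pics/fin.png

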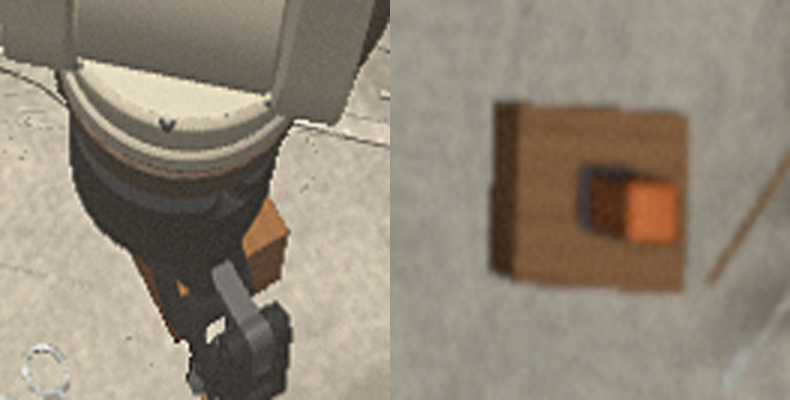

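Emit:
{"api": "move_arm", "payload": {"jaw": [0, 0, 0, 0, 0, 0, 0, 0, 0], "delta_pos": [[-0.024, -0.016, 0], [-0.024, -0.016, 0], [-0.024, -0.016, 0], [-0.024, -0.016, 0], [-0.024, -0.016, 0], [-0.024, -0.016, 0], [-0.024, -0.016, 0], [-0.02, -0.015, 0], [0, 0, 0]], "yaw": [0.05, 0.05, 0.05, 0.05, 0.05, 0.05, 0.05, 0.05, 0]}}

```text
time: 19.12
ee_pos: [0.2437, -0.4932, 0.4053]
tcp_rot: [-176.6, 0.1, 22.0]
wrist_force: [0.2, 0.8, -0.0]
opening: 0.0854
grasp_force: 0.0
```

```bash
python3 - <<'E'
from h import *
s=bot.get_obs();print(s['ee_pos'],s['time'])
b=camera('scene')[:,:,::-1];a=cv2.imread('pics/scene0.png')
for im in(a,b):
    h=cv2.cvtColor(im,cv2.COLOR_BGR2HSV);k=((h[...,0]<12)&(h[...,1]>170)&(h[...,2]>120));R=np.zeros_like(k);R[325:385,315:360]=1
    ys,xs=np.where(k&R);print(xs.min(),xs.max(),ys.min(),ys.max(),len(xs),xs.mean(),ys.mean())
d=cv2.absdiff(a,b.copy()).max(2);print('diff stand region >40:',(d[325:415,300:370]>40).sum(),' tin region:',(d[160:220,203:247]>40).sum())
r=cv2.phaseCorrelate(np.float32(cv2.cvtColor(a[335:380,322:352],6)),np.float32(cv2.cvtColor(b[335:380,322:352].copy(),6)));print('shift px',r)
E
python3 phi.py
```

```text
[ 0.24372308 -0.49321506  0.4052518 ] 19.1167
329 346 339 354 156 337.39102564102564 346.5576923076923
330 346 340 354 159 337.75471698113205 347.0817610062893
diff stand region >40: 49  tin region: 0
shift px ((0.2580080593609555, 0.8348951410513941), 0.975338508994491)
[ 0.245 -0.492  0.405] [-176.627    0.033   21.82 ] [-0.017  0.777 -0.274] 94.58488116862371
top [324.8, 238.4] 0.85 phi 1.0881544711229632 res px 0.2828868042765819
top [326.2, 246.7] 0.38 phi 0.95391947673536 res px 2.1377689406184794
top lid mask 0.85 288 363 212 243
   tip top [440.0, 311.9] 0.5 expect px [562.867 419.825]
scene [332.7, 205.9] 0.74 phi 1.0567819972831214 res px 3.01016436744841
scene lid mask 0.96 319 371 179 253
   tip scene [336.3, 382.4] 0.96 expect px [292.598 547.637]
```

```bash
python3 -c "
from workcell import bot
print(bot.job_done())"
```

```text
the job is handed in; nothing more can be done
None
```

I levered the lid up to about 1.07 rad (61°), where it stays, stood the lever back upright and fully home in its stand, let go, and left the tin untouched; the job is handed in at about 19 s.

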